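Lock the open cover screw with the T-key

ROBOT

A 6-joint arm with a two-finger parallel gripper is mounted at the origin on a cart in front of the work surface, level with it; the furniture and walls round the work are solid. World frame = base frame: x ahead of the robot, y to its left, z up, the work surface at z = 0. Lengths are in m, angles in rad, forces in N, time in s.
With the tool pointing down it reaches from about 0.35 to 0.8 m from the base axis. Payload 7.3 kg.
Tool frame: the origin (TCP) lies midway between the tips of the shut fingers; the grasp point (between the pads) lies 19 mm behind it; z points along the fingers, y is the line along which they close (so a half turn about z gives the same grasp; the last joint's range is limited). The gripper opens to 85 mm and grips with 20 to 120 N. Pads are 22 mm wide; open, the fingers measure 114 mm over their backs; the gripper's body (76 mm by 85 mm) begins 54 mm behind the grasp point. The pads swing forward as they close: fully open they stand 13 mm farther back than shut.
Start: joints at [1.152, 0.342, 1.524, -0, 1.275, -0.146], TCP at [0.141, 0.506, 0.231] pointing down, gripper open.
Joint ranges: [-2.53, 2.53], [-0.77, 2.02], [0.04, 2.7], [-1, 4.14], [0.28, 2.66], [-3.11, 3.11]. Speed limits (rad/s): [2.57, 2.57, 3.14, 3.14, 3.14, 3.14].

INTERFACE

Orientations are given as a rotation vector (axis times angle).
In Python, from station import arm gives the robot as it stands.
- The arm moves only by the tool servo_tool, never from a script. Its argument "commands" is a list that holds one entry, the list of rows, each a list of 6 numbers: the shift along the world's x, y, z scaled (see below), then the turn, a rotation vector about the world's x, y, z scaled (see below). A call has 1 to 10 rows; each row is the pose to reach, as a shift and turn from the pose commanded when the call began; what a row does not reach only later rows make up. The controller multiplies each number of a shift by 0.5 m and each number of a turn by 1.5 rad. A row lasts 1/10 s, in which the tool goes at most 50 mm and 8.59 degrees, less where a joint would pass 70% of its speed; a pose out of reach is approached as far as the arm can. A call with a number of a shift or a turn outside -1 to 1 is refused whole. A call with a gripper value outside its range is refused whole. "gripper" is the opening, from 0 (shut) to 1 (fully open), set as the call begins (left out, the last holds). The fingers move at their own pace and stop on an object; "force" is the grip in N (left out, the last holds). Time passes only in rows, so rows that repeat a pose let the fingers close. It gives the time, the measured TCP pose, the force, the opening and the grip force at its end, in the units of the state.
- arm.read_state(): the state, without advancing time (a new reading comes with each control period).
- arm.get_image(name): name is "side" or "top"; returns a dict with "color" (384x512x3 uint8, red, green, blue), "mtx" (3x3 intrinsics, pixels), "R" (3x3) and "t" (3): a world point X has camera coordinates R X + t. Camera axes: x right, y down, z forward; pixel columns grow to the right and rows downward; lengths in m; the calibration is good to about 2 mm. A picture is of the moment at which its call begins. There is no depth.
- arm.hand_in(): hands the job in; it is judged then, once.
Trained networks look in the newest picture that a camera, given by its name, has taken for a name from the list of things; names that differ only in an ending like _2 or _b are one class to them, and where a whole thing is asked for, a point or a joint stands for the part that bears it (a point fixed in the world has none). Each returns a list of dicts, best first, with "score" (0 to 1); they miss things now and then, are a little off and sometimes report something else, mostly with a low value. They report only what shows in the picture. A call takes as long as a camera call.
- arm.spot_in(camera, label): "centre" ([x, y, z] in m, in world coordinates, good to about 4 mm: the middle of the surface that is visible of it).
- arm.place_of(camera, label): "centre" ([x, y, z] in m, in world coordinates, good to about 4 mm: a listed point, or the origin of a listed thing).
The state is a dict: "time": time; "qpos": joint angles; "qvel": joint speeds; "effort": joint torques, N m; "eef_pos": TCP position; "ee_rot": TCP orientation; "force": force on the tool from outside, world axes, zero at the start; "wrist_torque": the same for the moment, N m; "width": finger opening in m; "grip_force": force on a finger pad.
Only numpy, scipy, OpenCV 4.12 (cv2) and the standard library are available. Lean on these libraries where they do the work, as an engineer would, in place of code of your own. Each camera call takes 0.05 s, during which the arm holds its last target. There are 200 camera calls.

TASK

Of the two white detector modules on the bench, one still has its captive cover screw open: the brass bar on its round head points away from the two red marks beside it, while the other module is already locked. Take the orange-winged T-key from its sloping rest, stand it upright over the bar of the open screw and let go of it; then take the key again with the gripper pointing straight down and with it turn the screw about a quarter turn clockwise to its stop, so that the bar lines up with the red marks. Lift the key off, stand it upright on the worktop clear of the modules and its rest, and leave the locked screw, the dish, the blue cap and the amber bottle as they are.

Things in the scene. Friction and masses are not known exactly. Their poses are not given: they have to be found in the camera images.
- key: T-key, 100 mm, 0.15 kg. Origin: centre of foot's underside; z up the shaft, x along the wing. Steel foot 48 (x) x 24 (y) x 17 mm, pocket 35 (x) x 10 (y) mm, 10 deep, in its underside fits over a screw's bar either way round. Shaft 14 (x) x 12 (y) mm, z = 17 to 74. Orange wing 52 (x) x 12 (y) mm, z = 74 to 100. In the rest its +-y sides are upright; shaft free to grip at z = 30 to 74
- key_wing (a point): middle of the key's wing, 87 mm up the key's z from its origin; axes as the key's
- key_rest: fixed grey key rest, base 140 (x) x 75 (y) x 8 mm. Origin: centre of the base's underside. The key's foot lies in a tray at its -x end, the wing's edge in a fork at its +x end; the key's origin is at (-45, 0, 36) mm in the rest's frame, its z points to the rest's +x and 30 degrees up, its top 99 mm high. The key comes out upward
- module_a: the module whose screw is open: fixed white box 110 x 110 mm, grey cover 44 mm high, black bezel 68 mm across and 46.5 mm high round the screw head in the middle. Origin: centre of the underside. Brass ports at +x, blue strip at -x; red marks beside the bezel at +y and -y
- screw_a (a joint): angle of the open screw in rad, growing clockwise as seen from above: 0 the bar lies along the module's x axis (open), 1.57 along its y axis, in line with the red marks (locked); stop at 1.60. It turns stiffly (0.06 N m) and stays where it is left
- head_a (a point): centre of the upper face of screw_a's round steel head (56 mm across, 49.5 mm above the worktop); turns with the screw; x along the brass bar, which is 30 mm long, 6 mm wide and stands 8 mm above this face. The key's underside rests on this face when fully on
- module_b: the other module, same as module_a, its screw already locked
- screw_b (a joint): angle of the locked screw, as screw_a
- head_b (a point): as head_a, of screw_b
- dish: loose petri dish 64 mm across, 15 mm high, origin under its centre; a bystander
- blue_cap: loose blue screw cap 48 mm across, 22 mm high, origin under its centre; a bystander
- amber_bottle: loose amber dropper bottle 34 mm across, 102 mm high, origin under its centre; a bystander

How it is judged:
On the way, in this order (a step that is already met when the one before it is completed fails the run):
1. the key stands upright, fully down over the open screw's bar, and the fingers have let it go (horizontal distance between key and head_a below 0.006 m and z of key in the frame of head_a between -0.003 and 0.003 m and angle between key's own z axis and vertical below 0.12 rad and contact force between the fingers and key below 0.1 N), for 0.2 s.
2. the open screw has been turned to its locked place by the key, with the key on it and the gripper pointing down within about 25 degrees and holding the key (value of joint screw_a above 1.4 rad and horizontal distance between key and head_a below 0.008 m and z of key in the frame of head_a below 0.006 m and angle between the grasp point's own z axis and vertical above 2.7 rad and contact force between the fingers and key above 0.5 N), for 0.1 s.
At the end, for the whole second after the job is handed in: Both screws are locked (within about 10 degrees of the red marks); the key stands upright (within 7 degrees) at rest on the worktop, its centre at least 85 mm from the centres of both modules and 80 mm from that of the rest (value of joint each of screw_a, screw_b above 1.4 rad and angle between key's own z axis and vertical below 0.12 rad and height (world z) of key between -0.005 and 0.005 m and horizontal distance between key and module_a above 0.085 m and horizontal distance between key and module_b above 0.085 m and horizontal distance between key and key_rest above 0.08 m and linear speed of key below 0.02 m/s); the robot touches nothing.
It fails at once if the locked screw is turned open (value of joint screw_b below 1.35 rad).
It fails at once if the dish, the blue cap or the amber bottle is shifted by more than 30 mm or the bottle is knocked over (distance of any of dish, blue_cap, amber_bottle from where it was at the start of the episode above 0.03 m or angle between amber_bottle's own z axis and vertical above 0.5 rad).
It also fails if it takes over 61 s, if anything falls off the work surface, if the arm or the gripper's body presses on something with over 40 N, if the wrist force passes 120 N, or if a joint passes its speed limit or range.

## Working session

There is one attempt and no reset: what is moved stays moved. The work goes in short steps, Python scripts to look and compute and a tool call to move; the robot and the scene stay as the last step left them, time stands still between calls to the robot, and variables do not carry over. Pictures are saved under pics/ and viewed, at most 13 in all, crops included, and the job is handed in when it is done.

Besides the shell and the picture viewer there is one more tool, called after "Call:" in YAML: its name, and indented under it one key for each argument. servo_tool: Moves the arm, as the interface text tells. Its arguments: {"type":"object","properties":{"commands":{"type":"array"},"gripper":{"type":"number"},"force":{"type":"number"}},"required":["commands"]}

```bash
ls; mkdir -p pics
python3 - <<'E'
from station import arm
import cv2
for c in("top","side"):
    im=arm.get_image(c); cv2.imwrite(f"pics/{c}0.png",im["color"][:,:,::-1])
    print(c,im["mtx"].tolist(),im["R"].tolist(),im["t"].tolist())
    for l in("key","key_wing","key_rest","module_a","head_a","dish","blue_cap","amber_bottle"):
        print(l,[(round(d["score"],2),[round(float(v),4) for v in d["centre"]]) for d in arm.place_of(c,l)][:3])
print(arm.read_state())
E
```

```text
pics
top [[486.50894267013865, 0.0, 253.42776241152708], [0.0, 486.50894267013865, 189.32224004933906], [0.0, 0.0, 1.0]] [[-0.023491223739326796, -0.9995658128261464, 0.0177861810525487], [-0.9960034972361118, 0.021866621309572416, -0.08659609902263979], [0.08616957642151883, -0.019749346867906897, -0.9960847189861046]] [0.17718753187668349, 0.5680120259472162, 1.294434350812101]
key [(0.69, [0.4485, 0.3652, 0.0353]), (0.51, [0.491, 0.3761, -0.0037])]
key_wing [(0.61, [0.5205, 0.3829, 0.0758])]
key_rest [(0.9, [0.4915, 0.3735, 0.0])]
module_a [(0.85, [0.5789, 0.1871, 0.0025]), (0.78, [0.5867, -0.0255, 0.0016])]
head_a [(0.87, [0.5751, 0.1861, 0.049]), (0.86, [0.5773, -0.0223, 0.0521])]
dish [(0.96, [0.6637, 0.3273, -0.0004]), (0.61, [0.5187, 0.3804, 0.0777])]
blue_cap [(0.73, [0.4086, -0.0449, -0.0022]), (0.46, [0.4914, 0.3736, -0.0034])]
amber_bottle [(0.59, [0.7194, 0.0861, 0.0017]), (0.35, [0.4928, 0.3785, -0.002]), (0.33, [0.5777, 0.1888, 0.0022])]
side [[381.6396418539198, 0.0, 256.6831270217491], [0.0, 381.6396418539198, 187.14616447228386], [0.0, 0.0, 1.0]] [[0.898238939069394
[... 686 characters left out ...]
le [(0.7, [0.7161, 0.0878, -0.0009])]
{'time': 0.9, 'qpos': array([ 1.15203302e+00,  3.41976374e-01,  1.52408791e+00, -7.46282522e-06,
        1.27538152e+00, -1.46029266e-01]), 'qvel': array([-0.00215529,  0.00015918, -0.00012812,  0.00040513,  0.00106615,
       -0.00152517]), 'effort': array([ 1.24432267e-03, -4.33532095e+01, -2.46286637e+01, -1.36826602e-04,
       -2.54693814e-04, -1.83604283e-05]), 'eef_pos': array([0.14142445, 0.50562331, 0.23133801]), 'ee_rot': array([4.27073212e-01, 3.11238054e+00, 2.18397309e-04]), 'force': array([-0.36859587,  0.31625828,  1.04005772]), 'wrist_torque': array([-0.02565086, -0.03329097,  0.02137929]), 'grip_force': 0.0, 'width': 0.08521587540892729}
```

View pics/top0.png

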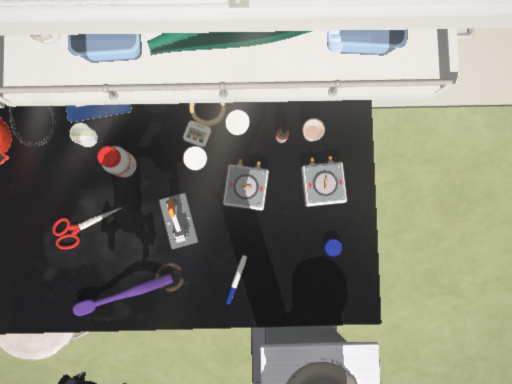

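View pics/side0.png

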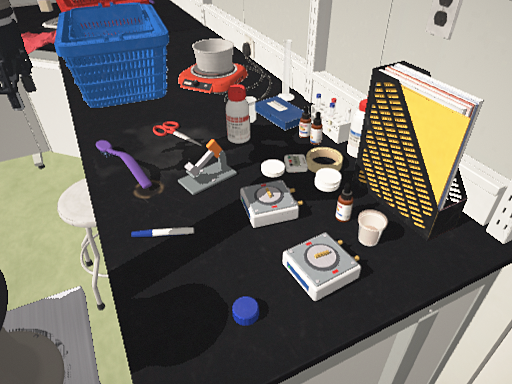

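The top view shows the rest at about (178,221), and the modules at about (246,187) and (324,184). Next I rectify close-ups to read the bars, marks and yaw.

```bash
cat > h.py <<'E'
import numpy as np, cv2
def rect(im, x0, y0, z, sx=.13, sy=.13, n=300):
    """warp: up = +x, left = +y, centred at x0,y0 on plane z; n px per side"""
    P=im["mtx"]@np.c_[im["R"],im["t"]]
    H=P@np.array([[1,0,0],[0,1,0],[0,0,z],[0,0,1]],float)
    A=np.array([[0,-sx/n,x0+sx/2],[-sy/n,0,y0+sy/2],[0,0,1]])
    return cv2.warpPerspective(im["color"][:,:,::-1].copy(),H@A,(n,n),flags=cv2.WARP_INVERSE_MAP|cv2.INTER_CUBIC)
def proj(im,X):
    c=im["R"]@np.asarray(X,float)+im["t"]; p=im["mtx"]@c; return p[:2]/p[2]
def tri(ims,pix):
    A=[]
    for im,(u,v) in zip(ims,pix):
        P=np.array(im["mtx"])@np.c_[im["R"],im["t"]]; A+= [u*P[2]-P[0], v*P[2]-P[1]]
    X=np.linalg.svd(np.array(A))[2][-1]; return X[:3]/X[3]
E
python3 - <<'E'
from station import arm
import cv2,numpy as np
from h import *
rows=[]
ims={c:arm.get_image(c) for c in("top","side")}
for c in("top","side"):
    im=ims[c]
    rows.append(np.hstack([rect(im,.576,.189,.0495,n=266),rect(im,.583,-.023,.0495,n=266),rect(im,.491,.374,.05 if c=="top" else .05,.16,.16,n=266)]))
cv2.imwrite("pics/r1.png",np.vstack(rows))
E
```

```text
(no output)
```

View pics/r1.png

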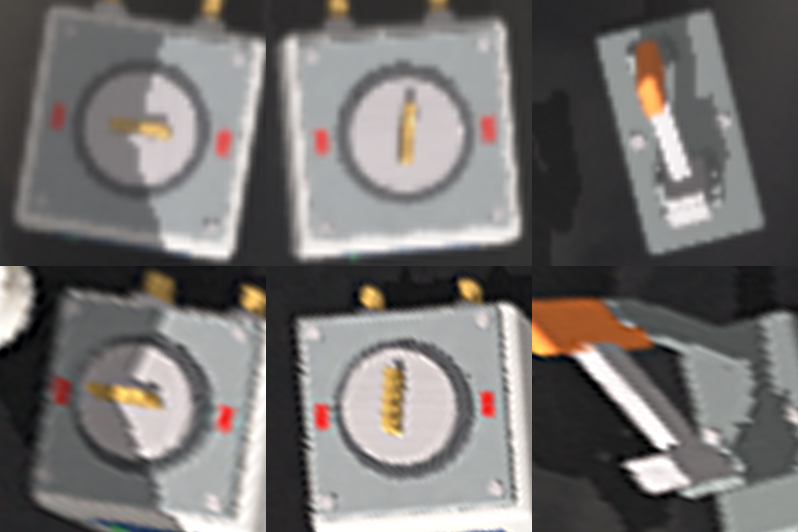

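The top row of close-ups shows that the left module (y≈0.19) has its bar in line with the red marks, so it is locked. The right one (y≈-0.023) has its bar across them, at crop px (407,130), so it is open and is module_a. The key's wing is at the far (+x) end of the rest. Next I measure precisely.

```bash
cat > meas.py <<'E'
from h import *
def masks(r):
    hsv=cv2.cvtColor(r,cv2.COLOR_BGR2HSV); H,S,V=hsv[...,0],hsv[...,1],hsv[...,2]
    red=((H<6)|(H>173))&(S>130)&(V>100)
    brass=(H>14)&(H<30)&(S>100)&(V>90)
    return red,brass,V
def toxy(p,x0,y0,s,n): return np.array([x0+s/2-p[1]*s/n, y0+s/2-p[0]*s/n])
def pca(m,x0,y0,s,n):
    ys,xs=np.nonzero(m); P=np.array([toxy((x,y),x0,y0,s,n) for x,y in zip(xs,ys)])
    c=P.mean(0); w,v=np.linalg.eigh(np.cov((P-c).T)); d=v[:,1]; d=d*np.sign(d[0]+1e-9)
    return c,np.degrees(np.arctan2(d[1],d[0])),np.sqrt(w*12),len(P)
def module(im,x0,y0,s=.1,n=400):
    out={}
    red,_,_=masks(rect(im,x0,y0,.044,s,s,n)); k,l,st,ce=cv2.connectedComponentsWithStats(red.astype(np.uint8))
    i=np.argsort(-st[1:,4])[:2]+1; a,b=sorted([toxy(ce[j],x0,y0,s,n) for j in i],key=lambda p:-p[1])
    d=a-b; out["marks mid"]=(a+b)/2; out["yaw"]=np.degrees(np.arctan2(-d[0],d[1])); out["dist"]=np.hypot(*d)
    for z in(.0555,):
        _,br,_=masks(rect(im,x0,y0,z,.06,.06,n)); yy,xx=np.mgrid[:n,:n]; br&=np.hypot(xx-n/2,yy-n/2)<n*.33
        out["bar"]=pca(br,x0,y0,.06,n)
    return out
E
python3 - <<'E'
from station import arm
from meas import *
np.set_printoptions(precision=4,suppress=True)
ims={c:arm.get_image(c) for c in("top","side")}
for nm,(x,y) in dict(a=(.583,-.023),b=(.576,.188)).items():
    for c in ims: print(nm,c,module(ims[c],x,y))
# circle of bezel outer edge: fit dark ring
for c,im in ims.items():
    r=rect(im,.583,-.023,.0465,.1,.1,400); g=cv2.GaussianBlur(cv2.cvtColor(r,cv2.COLOR_BGR2GRAY),(5,5),0)
    d=((g<105)).astype(np.uint8); yy,xx=np.mgrid[:400,:400]; rr=np.hypot(xx-200,yy-200); d[(rr>155)|(rr<90)]=0
    ys,xs=np.nonzero(d); A=np.c_[xs,ys,np.ones(len(xs))]; s=np.linalg.lstsq(A,xs**2.+ys**2,rcond=None)[0]
    cx,cy=s[:2]/2; print(c,"ring",toxy((cx,cy),.583,-.023,.1,400),"r",np.sqrt(s[2]+cx*cx+cy*cy)*.25,len(xs))
# orange wing and rest pose
for l in("key","key_wing","key_rest","head_a"):
    for c in ims: print(l,c,[(round(d["score"],2),np.round(d["centre"],4)) for d in arm.place_of(c,l)][:3])
E
```

```text
a top {'marks mid': array([ 0.5828, -0.0266]), 'yaw': np.float64(4.4042554916676755), 'dist': np.float64(0.08214329654973727), 'bar': (array([ 0.5823, -0.0259]), np.float64(-3.5056633621696878), array([0.0043, 0.027 ]), 5096)}
a side {'marks mid': array([ 0.5808, -0.0217]), 'yaw': np.float64(4.327847679031845), 'dist': np.float64(0.08209060843293264), 'bar': (array([ 0.5789, -0.0239]), np.float64(-2.3108027730217624), array([0.0082, 0.0303]), 11135)}
b top {'marks mid': array([0.5786, 0.1853]), 'yaw': np.float64(-9.103918257007122), 'dist': np.float64(0.08190501599866462), 'bar': (array([0.5782, 0.1838]), np.float64(80.97567478626343), array([0.0043, 0.0252]), 4394)}
b side {'marks mid': array([0.5765, 0.1899]), 'yaw': np.float64(-9.573618763093432), 'dist': np.float64(0.0817207057983105), 'bar': (array([0.5746, 0.1867]), np.float64(78.94743563442532), array([0.0068, 0.0331]), 10181)}
top ring [ 0.5837 -0.0266] r 30.869447082039034 3541
side ring [ 0.5805 -0.0224] r 31.168144415794064 11321
key top [(0.52, array([0.4501, 0.3627, 0.0376]))]
key side [(0.94, array([0.4455, 0.3668, 0.0364]))]
key_wing top [(0.76, array([0.5203, 0.3828, 0.0773]))]
key_wing side [(0.76, array([0.5254, 0.382 , 0.0804]))]
key_rest top [(0.94, array([ 0.4912,  0.3771, -0.0033]))]
key_rest side [(0.7, array([0.488 , 0.3742, 0.0004]))]
head_a top [(0.75, array([0.574 , 0.19  , 0.0478])), (0.65, array([ 0.5796, -0.0233,  0.0484]))]
head_a side [(0.95, array([ 0.5838, -0.0281,  0.0507])), (0.75, array([0.5731, 0.1867, 0.052 ]))]
```

```bash
cat >> h.py <<'E'
from scipy.spatial.transform import Rotation as Ro
def Rt(a,t):
    a,t=np.radians([a,t]); y=np.array([-np.sin(a),np.cos(a),0]); z=np.array([np.sin(t)*np.cos(a),np.sin(t)*np.sin(a),-np.cos(t)])
    return np.c_[np.cross(y,z),y,z]
def row(p0,R0,p,R):
    return np.round(np.r_[(np.asarray(p)-p0)/.5,Ro.from_matrix(R@R0.T).as_rotvec()/1.5],4).tolist()
def now(s): return np.array(s["eef_pos"]),Ro.from_rotvec(s["ee_rot"]).as_matrix()
E
python3 - <<'E'
from station import arm
from h import *
a=13.2
p0,R0=now(arm.read_state()); R1=Rt(a,-30); z=R1[:,2]
g=np.array([.498,.3764,.066])+.019*z
print(g, "pre",row(p0,R0,g-.1*z,R1),"mid",row(p0,R0,[.35,.42,.25],R1), "down",row(g-.1*z,R1,g,R1))
im=arm.get_image("side"); c=im["color"][125:205,165:255,::-1]
im2=arm.get_image("top"); c2=rect(im2,.491,.374,.008,.16,.16,400)
hsv=cv2.cvtColor(c2,cv2.COLOR_BGR2HSV); m=((hsv[...,2]>70)|(hsv[...,1]>120)).astype(np.uint8); 
k,l,st,ce=cv2.connectedComponentsWithStats(m); i=1+np.argmax(st[1:,4]); print(cv2.minAreaRect(np.argwhere(l==i)[:,::-1].astype(np.float32)))
cv2.imwrite("pics/rest.png",np.hstack([cv2.resize(c,(450,400),interpolation=cv2.INTER_CUBIC),cv2.resize(c2,(350,400))]))
E
```

```text
[0.488751   0.37423067 0.04954552] pre [0.792, -0.2399, -0.1903, 0.0074, 0.3527, 0.3277] mid [0.4171, -0.1712, 0.0374, 0.0074, 0.3527, 0.3277] down [-0.0974, -0.0228, -0.1732, 0.0, 0.0, 0.0]
((208.7941436767578, 196.1764678955078), (356.7698974609375, 194.51358032226562), 75.96376037597656)
```

View pics/rest.png

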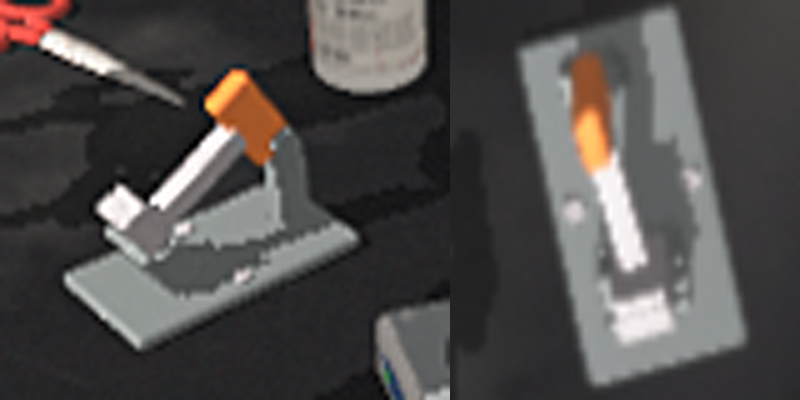

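The crop shows the key's shaft free (left panel, about (195,170)) and the fork only under the wing's lower edge (about (285,150)). The rest's yaw is about 13.6°.

Call:
servo_tool:
  commands:
    - [[0.1,-0.03,0.02,0.001,0.06,0.06],[0.2,-0.06,0.03,0.003,0.14,0.13],[0.3,-0.09,0.04,0.005,0.21,0.2],[0.4,-0.12,0.04,0.006,0.28,0.26],[0.5,-0.15,0.04,0.0074,0.353,0.33],[0.6,-0.18,0.03,0.0074,0.353,0.33],[0.7,-0.21,-0.01,0.0074,0.353,0.33],[0.792,-0.24,-0.1,0.0074,0.353,0.33],[0.792,-0.24,-0.18,0.0074,0.353,0.33],[0.792,-0.24,-0.19,0.0074,0.353,0.33]]
  gripper: 1
  force: 60

```text
time: 2.6
eef_pos: [0.5391, 0.3834, 0.1317]
ee_rot: [0.301, -2.599, 0.082]
force: [-0.5, 0.2, -0.9]
width: 0.0851
grip_force: 0.0
```

Run:
```python
from station import arm
from h import *
a=13.6
s=arm.read_state();print(s["time"],s["eef_pos"],s["qpos"]); p0,R0=now(s); R1=Rt(a,-30); z=R1[:,2]
g=np.array([.498,.3764,.066])+.019*z
print("down",row(p0,R0,g,R1))
ims=[arm.get_image(c) for c in("top","side")]
print([proj(i,g).round() for i in ims])
cv2.imwrite("pics/pre.png",np.hstack([cv2.resize(ims[1]["color"][90:220,150:280,::-1],(400,400)),cv2.resize(ims[0]["color"][150:280,115:245,::-1],(400,400))]))
```

```text
2.6 [0.53909325 0.38342084 0.13172358] [ 0.45025024  1.02597276  0.64077292  0.11968419  1.9893707  -1.3312712 ]
down [-0.1007, -0.0185, -0.1644, 0.001, -0.0025, 0.0044]
[array([175., 222.]), array([205., 163.])]
```

View pics/pre.png

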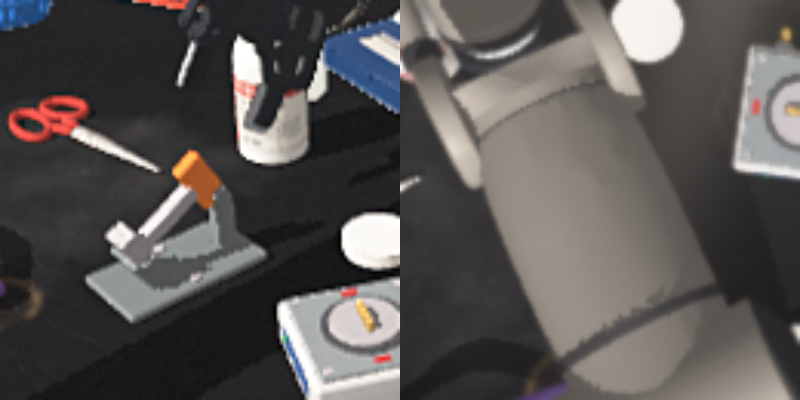

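The side view shows the open fingers at about (190,60) and (260,110), straddling the line above the key. Now I descend and close.

Call:
servo_tool:
  commands:
    - [[-0.025,-0.005,-0.04,0,0,0.002],[-0.05,-0.009,-0.082,0.001,-0.002,0.004],[-0.075,-0.014,-0.123,0.001,-0.0025,0.0044],[-0.1,-0.0185,-0.164,0.001,-0.0025,0.0044],[-0.1,-0.0185,-0.164,0.001,-0.0025,0.0044],[-0.1,-0.0185,-0.164,0.001,-0.0025,0.0044]]

```text
time: 3.3
eef_pos: [0.4878, 0.3773, 0.0565]
ee_rot: [0.317, -2.607, 0.081]
force: [0.1, 0.1, 0.5]
width: 0.0855
grip_force: 0.0
```

Call:
servo_tool:
  commands:
    - [[0,0,0,0,0,0],[0,0,0,0,0,0],[0,0,0,0,0,0],[0,0,0,0,0,0],[0,0,0,0,0,0],[0,0,0,0,0,0],[0,0,0,0,0,0],[0,0,0,0,0,0]]
  gripper: 0
  force: 60

```text
time: 4.1
eef_pos: [0.4879, 0.375, 0.0545]
ee_rot: [0.314, -2.605, 0.085]
force: [-0.5, -5.0, 1.2]
width: 0.0108
grip_force: 58.9
```

Call:
servo_tool:
  commands:
    - [[0,0,0.03,0,0,0],[0,0,0.07,0,0,0],[0,0,0.14,0,0,0],[0,0,0.21,0,0,0],[0,0,0.28,0,0,0],[0,0,0.3,0,0,0],[0,0,0.3,0,0,0],[0,0,0.3,0,0,0]]

```text
time: 4.9
eef_pos: [0.487, 0.3763, 0.203]
ee_rot: [0.315, -2.603, 0.082]
force: [0.5, -0.4, -0.9]
width: 0.0115
grip_force: 58.6
```

Run:
```python
from station import arm
from h import *
s=arm.read_state(); print(s["time"],s["eef_pos"],s["qpos"],s["width"],s["grip_force"],s["force"],s["wrist_torque"])
p0,R0=now(s); z=R0[:,2]; y=R0[:,1]; print("tool z,y",z,y, "yaw",np.degrees(np.arctan2(-y[0],y[1])))
a=-3.2; R1=Rt(a,30)
print(row(p0,R0,[.54,-.03,.24],R1))
print(row(p0,R0,[.48,.2,.24],Rt(5,0)))
```

```text
4.9 [0.48701043 0.37628347 0.20297631] [ 0.47349566  0.85774265  0.79999794  0.12752911  1.99073104 -1.31604278] 0.011454897805610351 58.59768122434616 [ 0.46574701 -0.38165995 -0.94175703] [ 0.08559452 -0.40869281 -0.01642821]
tool z,y [-0.48442535 -0.11771572 -0.86687663] [-0.23800106  0.97126426  0.0011082 ] yaw 13.768599685828907
[0.106, -0.8126, 0.074, 0.0637, -0.6965, -0.1795]
[-0.014, -0.3526, 0.074, 0.0561, -0.3437, -0.0999]
```

Call:
servo_tool:
  commands:
    - [[0.0,-0.05,0.03,0.005,-0.06,-0.015],[0.02,-0.13,0.06,0.012,-0.13,-0.034],[0.04,-0.21,0.07,0.019,-0.21,-0.054],[0.06,-0.3,0.07,0.027,-0.29,-0.075],[0.08,-0.38,0.07,0.034,-0.37,-0.095],[0.1,-0.46,0.07,0.041,-0.45,-0.116],[0.12,-0.54,0.07,0.049,-0.53,-0.137],[0.14,-0.62,0.07,0.056,-0.61,-0.157],[0.16,-0.7,0.07,0.0637,-0.6965,-0.1795],[0.18,-0.76,0.07,0.0637,-0.6965,-0.1795]]

```text
time: 5.9
eef_pos: [0.5716, -0.0047, 0.2336]
ee_rot: [0.076, 2.623, -0.019]
force: [-0.3, 0.4, -2.2]
width: 0.0108
grip_force: 58.7
```

Call:
servo_tool:
  commands:
    - [[0.01,-0.03,-0.06,0,0,0],[0.019,-0.042,-0.12,0,0,0],[0.019,-0.042,-0.16,0,0,0],[0.019,-0.042,-0.18,0,0,0],[0.019,-0.042,-0.18,0,0,0],[0.019,-0.042,-0.18,0,0,0],[0.019,-0.042,-0.18,0,0,0]]

```text
time: 6.6
eef_pos: [0.5875, -0.0245, 0.1505]
ee_rot: [0.072, 2.613, -0.02]
force: [0.8, 0.5, -2.6]
width: 0.011
grip_force: 58.7
```

Run:
```python
from station import arm
from h import *
s=arm.read_state(); print(s["time"],s["eef_pos"],s["qpos"],s["width"],s["grip_force"],s["force"])
p0,R0=now(s); z=R0[:,2]; y=R0[:,1]; print("tool z,y",z,y, "yaw",np.degrees(np.arctan2(-y[0],y[1])))
ims=[arm.get_image(c) for c in("top","side")]
cv2.imwrite("pics/hov.png",np.hstack([cv2.resize(i["color"][v-50:v+50,u-50:u+50,::-1],(400,400),interpolation=cv2.INTER_CUBIC) for i in ims for u,v in [proj(i,[.583,-.024,.1]).astype(int)]]))
print([proj(i,[.583,-.024,.1]).astype(int) for i in ims])
for l in("key","key_wing","head_a"):
    for c in("top","side"): print(l,c,[(round(d["score"],2),np.round(d["centre"],4)) for d in arm.place_of(c,l)][:2])
```

```text
6.6 [ 0.58751422 -0.02445208  0.15046333] [-0.21503643  0.32901694  1.94358166  0.23162313  0.35591664 -1.92688341] 0.011034347839518347 58.68305057287216 [ 0.78793254  0.48892031 -2.58567359]
tool z,y [ 0.50249298 -0.02787622 -0.86413177] [ 5.51444280e-02  9.98478378e-01 -1.43623883e-04] yaw -3.1611465270099486
[array([327, 180]), array([325, 236])]
key top [(0.5, array([ 0.5826, -0.0244,  0.1053]))]
key side [(0.55, array([ 0.5834, -0.024 ,  0.1033]))]
key_wing top [(0.66, array([ 0.5825, -0.0248,  0.1886]))]
key_wing side [(0.95, array([ 0.5894, -0.0222,  0.192 ]))]
head_a top [(0.62, array([0.575 , 0.1841, 0.0468])), (0.39, array([ 0.5789, -0.0231,  0.0476]))]
head_a side [(0.87, array([0.5736, 0.1878, 0.0508])), (0.69, array([ 0.584 , -0.0279,  0.0484]))]
```

View pics/hov.png

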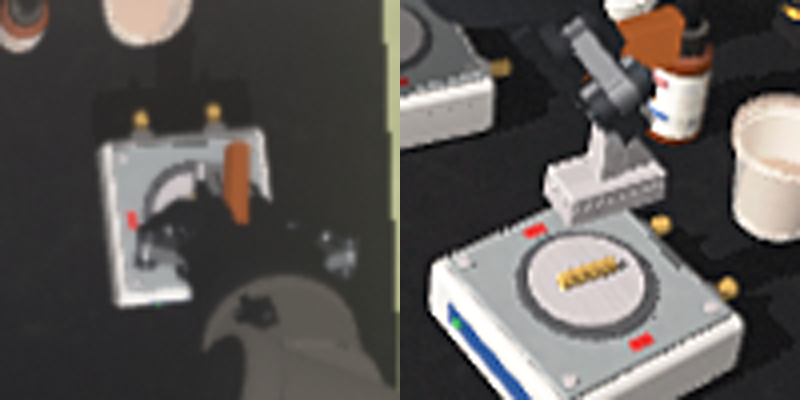

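The side view shows the key upright at about (605,190), held over the open screw (600,275) and still short of it. q5 is 0.356, close to its 0.28 limit, so I fit the kinematics to predict the descent.

```bash
cat > kin.py <<'E'
import numpy as np
from scipy.optimize import least_squares
from scipy.spatial.transform import Rotation as Ro
D=[([1.15203,.34198,1.52409,0,1.27538,-.14603],[.14142,.50562,.23134]),
([.45025,1.02597,.64077,.11968,1.98937,-1.33127],[.53909,.38342,.13172]),
([.47350,.85774,.79999,.12753,1.99073,-1.31604],[.48701,.37628,.20298]),
([-.21504,.32902,1.94358,.23162,.35592,-1.92688],[.58751,-.02445,.15046])]
E=lambda s,a: Ro.from_euler(s,a).as_matrix()
def fk(q,L):
    x0,h,l1,ex,l2,l6,dy=L
    R=E('z',q[0]); p=R@[x0,dy,h]; R=R@E('y',q[1]); p=p+R@[0,0,l1]; R=R@E('y',q[2]); p=p+R@[ex,0,l2]
    R=R@E('z',q[3])@E('y',q[4]); p=p+R@[0,0,l6]; R=R@E('z',q[5]); return p,R
L=least_squares(lambda L:np.concatenate([fk(q,L)[0]-p for q,p in D]),[0,.3,.35,0,.35,.25,0]).x
C=fk(D[3][0],L)[1]
Rh=Ro.from_rotvec([.072,2.613,-.02]).as_matrix(); TF=C.T@Rh   # tool offset
def ik(p,R,q0):
    f=lambda q:np.r_[(fk(q,L)[0]-p)*5,Ro.from_matrix(fk(q,L)[1]@TF@R.T).as_rotvec()]
    r=least_squares(f,q0,xtol=1e-12,ftol=1e-12); return r.x,np.abs(r.fun).max()
E
python3 - <<'E'
from kin import *
from h import Rt
np.set_printoptions(precision=3,suppress=True)
print(L, [fk(q,L)[0]-p for q,p in D]); print(TF)
print(Ro.from_matrix(fk(D[0][0],L)[1]@TF).as_rotvec())
for t in(30,25,20):
    print(t,*[ik(np.array([.587,-.0245,z]),Rt(-3.2,t),D[3][0]) for z in(.15,.12,.095)])
E
```

```text
[-0.     0.223  0.506  0.046  0.38   0.313  0.076] [array([-0., -0., -0.]), array([ 0., -0.,  0.]), array([-0.,  0., -0.]), array([ 0., -0.,  0.])]
[[ 0. -1.  0.]
 [ 1.  0. -0.]
 [ 0.  0.  1.]]
[ 0.427  3.112 -0.   ]
30 (array([-0.215,  0.33 ,  1.942,  0.227,  0.361, -1.921]), np.float64(1.0899094127214681e-09)) (array([-0.215,  0.381,  1.974,  0.292,  0.279, -1.99 ]), np.float64(1.0479848933098168e-09)) (array([-0.215,  0.428,  1.998,  0.384,  0.213, -2.085]), np.float64(3.23491233800155e-13))
25 (array([-0.206,  0.348,  1.865,  0.133,  0.501, -1.824]), np.float64(5.412337245047638e-15)) (array([-0.206,  0.395,  1.899,  0.156,  0.421, -1.85 ]), np.float64(5.551115123125783e-16)) (array([-0.206,  0.437,  1.923,  0.184,  0.355, -1.88 ]), np.float64(6.992935744354334e-11))
20 (array([-0.198,  0.373,  1.787,  0.082,  0.638, -1.771]), np.float64(6.079445974416231e-11)) (array([-0.198,  0.416,  1.821,  0.092,  0.561, -1.783]), np.float64(1.5981660439479128e-12)) (array([-0.198,  0.455,  1.846,  0.102,  0.497, -1.795]), np.float64(1.6417422976644502e-13))
```

```bash
cat >> h.py <<'E'
# key in tool frame: at tilt 30 key upright (key y = tool y)
OFF=np.array([-.0049,0,-.0455]); KR=Rt(0,30).T           # key rotation in tool frame, origin offset in key-ish frame
OFFT=Rt(0,30).T@OFF
def key_of(p,R): return p+R@OFFT, R@KR
def tcp_for(o,a,t): return np.asarray(o)-Rt(a,t)@OFFT
def box(o,K,x,y,z0,z1): return np.array([o+K@[sx*x/2,sy*y/2,z] for z in(z0,z1) for sx,sy in((-1,-1),(1,-1),(1,1),(-1,1))])
def wire(img,im,B,off,k,col):
    q=np.array([(proj(im,b)-off+.5)*k for b in B]); 
    for i in range(4):
        for a,b in((i,(i+1)%4),(i+4,(i+1)%4+4),(i,i+4)): cv2.line(img,tuple(np.round(q[a]).astype(int)),tuple(np.round(q[b]).astype(int)),col,1,cv2.LINE_AA)
E
python3 - <<'E'
from station import arm
from h import *
from kin import ik,D
s=arm.read_state(); p0,R0=now(s); p=tcp_for([.5818,-.0244,.066],-3.2,26); R1=Rt(-3.2,26)
print(key_of(p0,R0)); print(p,row(p0,R0,p,R1),ik(p,R1,D[3][0]))
E
```

```text
(array([ 0.58221537, -0.02434577,  0.10407605]), array([[ 9.98452695e-01,  5.55596724e-02, -2.31072484e-03],
       [-5.55596926e-02,  9.98455366e-01,  5.54923459e-05],
       [ 2.31023875e-03,  7.29766792e-05,  9.99997329e-01]]))
[ 0.58984941 -0.02485003  0.11104736] [0.0057, -0.0005, -0.0771, 0.0026, 0.048, -0.0002] (array([-0.20753541,  0.41076976,  1.91551394,  0.18366626,  0.37216773,
       -1.87859931]), np.float64(3.862899264062133e-11))
```

Call:
servo_tool:
  commands:
    - [[0.002,0,-0.02,0.001,0.024,0],[0.005,0,-0.05,0.0026,0.048,0],[0.005,0,-0.077,0.0026,0.048,0],[0.005,0,-0.077,0.0026,0.048,0],[0.005,0,-0.077,0.0026,0.048,0]]

```text
time: 7.5
eef_pos: [0.5893, -0.0246, 0.1108]
ee_rot: [0.075, 2.688, -0.017]
force: [0.6, -0.6, -1.4]
width: 0.0114
grip_force: 58.6
```

```bash
cat > ov.py <<'E'
from station import arm
from h import *
import sys
s=arm.read_state(); print(s["time"],s["eef_pos"],s["qpos"][4],s["force"]); p,R=now(s); o,K=key_of(p,R); print("key",o.round(4))
H=np.array([.5818,-.0244,.0495]); tt=np.linspace(0,2*np.pi,60)
out=[]
for c,P in(("top",[.583,-.024,.12]),("side",[.583,-.024,.08])):
    im=arm.get_image(c); k=8; u,v=proj(im,P).astype(int); off=np.array([u-25,v-37]); 
    w=np.ascontiguousarray(cv2.resize(im["color"][v-37:v+37,u-25:u+25,::-1],None,fx=k,fy=k,interpolation=cv2.INTER_CUBIC))
    wire(w,im,box(o,K,.048,.024,0,.017),off,k,(0,255,0)); wire(w,im,box(o,K,.052,.012,.074,.1),off,k,(255,255,0))
    q=np.array([(proj(im,H+[.028*np.cos(t),.028*np.sin(t),0])-off+.5)*k for t in tt]); cv2.polylines(w,[np.round(q).astype(int)],True,(255,0,255),1,cv2.LINE_AA)
    out.append(w)
cv2.imwrite(sys.argv[1],np.hstack(out))
E
python3 ov.py pics/ov1.png
```

```text
7.5 [ 0.58933942 -0.02462792  0.11081363] 0.3716216688399282 [ 0.62137911 -0.60797115 -1.42018844]
key [ 0.5813 -0.0242  0.0658]
```

View pics/ov1.png

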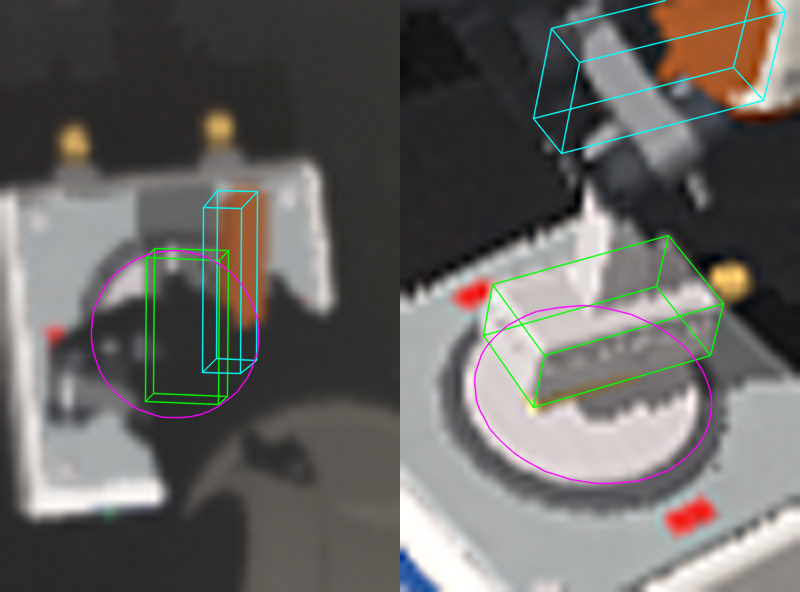

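The overlay shows the side-view foot (about (600,330)) matching the robot's prediction. The head in the side view sits about 14 px left of the drawn circle, and the top-view wing is about 12 px right of its prediction. Both say the key has to move about +1.6 mm in y, so I correct that and descend gently.

Call:
servo_tool:
  commands:
    - [[-0.0006,0.0032,0,0,0,0],[-0.0006,0.0032,-0.004,0,0,0],[-0.0006,0.0032,-0.008,0,0,0],[-0.0006,0.0032,-0.012,0,0,0],[-0.0006,0.0032,-0.016,0,0,0],[-0.0006,0.0032,-0.018,0,0,0],[-0.0006,0.0032,-0.02,0,0,0],[-0.0006,0.0032,-0.022,0,0,0],[-0.0006,0.0032,-0.022,0,0,0]]

```text
time: 8.5
eef_pos: [0.5891, -0.023, 0.0996]
ee_rot: [0.075, 2.688, -0.017]
force: [-0.3, -0.1, -1.4]
width: 0.0111
grip_force: 58.6
```

No force below the bar-top height, so the pocket is over the bar. I continue.

Call:
servo_tool:
  commands:
    - [[0,0,-0.002,0,0,0],[0,0,-0.004,0,0,0],[0,0,-0.006,0,0,0],[0,0,-0.007,0,0,0],[0,0,-0.007,0,0,0]]

```text
time: 9.0
eef_pos: [0.5891, -0.023, 0.0962]
ee_rot: [0.075, 2.687, -0.017]
force: [-1.2, 0.0, -2.1]
width: 0.0112
grip_force: 58.6
```

Run:
```python
from station import arm
from h import *
s=arm.read_state(); print(s["time"],s["eef_pos"],s["qpos"],s["force"],s["wrist_torque"]); p,R=now(s); print(key_of(p,R)[0])
```

```text
9.0 [ 0.58910015 -0.02302976  0.09622368] [-0.20379944  0.43539841  1.93149978  0.19980188  0.33192327 -1.89327261] [-1.22092566  0.03789215 -2.09076645] [0.02319444 0.31277395 0.01717022]
[ 0.58102628 -0.02257674  0.05118073]
```

Call:
servo_tool:
  commands:
    - [[0,0,-0.002,0,0,0],[0,0,-0.002,0,0,0]]

```text
time: 9.2
eef_pos: [0.5893, -0.0231, 0.0957]
ee_rot: [0.075, 2.686, -0.017]
force: [-0.5, 0.5, 1.5]
width: 0.0112
grip_force: 59.4
```

Call:
servo_tool:
  commands:
    - [[0,0,0,0,0,0],[0,0,0,0,0,0],[0,0,0,0,0,0],[0,0,0,0,0,0],[0,0,0,0,0,0],[0,0,0,0,0,0]]
  gripper: 0.7

```text
time: 9.8
eef_pos: [0.5892, -0.0231, 0.0953]
ee_rot: [0.075, 2.687, -0.017]
force: [0.8, 1.1, -0.1]
width: 0.0597
grip_force: 0.0
```

Run:
```python
from station import arm
from h import *
from kin import ik
s=arm.read_state(); print(s["time"],s["eef_pos"],s["force"],s["width"]); p,R=now(s); z=R[:,2]
print("back",row(p,R,p-.12*z,R)); 
ims=[arm.get_image(c) for c in("top","side")]
cv2.imwrite("pics/rel.png",np.hstack([cv2.resize(i["color"][v-35:v+35,u-35:u+35,::-1],(400,400),interpolation=cv2.INTER_CUBIC) for i in ims for u,v in [proj(i,[.583,-.024,.1]).astype(int)]]))
for q,t in((.58,0),(.58,0)):
    g=np.array([.581,-.0226,.0495+.085-.019]); print(ik(g,Rt(-3.2,0),s["qpos"]),ik(g,Rt(-95,0),[-.2,.5,1.7,0,.9,-.2]))
```

```text
9.8 [ 0.58915404 -0.02305236  0.09529368] [ 0.76847179  1.09407894 -0.12091426] 0.05974848533279142
back [-0.105, 0.0058, 0.2158, 0.0, 0.0, 0.0]
(array([-1.70760392e-01,  5.54827156e-01,  1.52038637e+00,  2.08006832e-04,
        1.06677478e+00, -1.68570305e+00]), np.float64(1.6257439838796017e-10)) (array([-1.70873302e-01,  5.54516484e-01,  1.52096437e+00,  4.45304600e-04,
        1.06591741e+00, -8.37185678e-02]), np.float64(1.122308912471226e-09))
(array([-1.70760392e-01,  5.54827156e-01,  1.52038637e+00,  2.08006832e-04,
        1.06677478e+00, -1.68570305e+00]), np.float64(1.6257439838796017e-10)) (array([-1.70873302e-01,  5.54516484e-01,  1.52096437e+00,  4.45304600e-04,
        1.06591741e+00, -8.37185678e-02]), np.float64(1.122308912471226e-09))
```

View pics/rel.png

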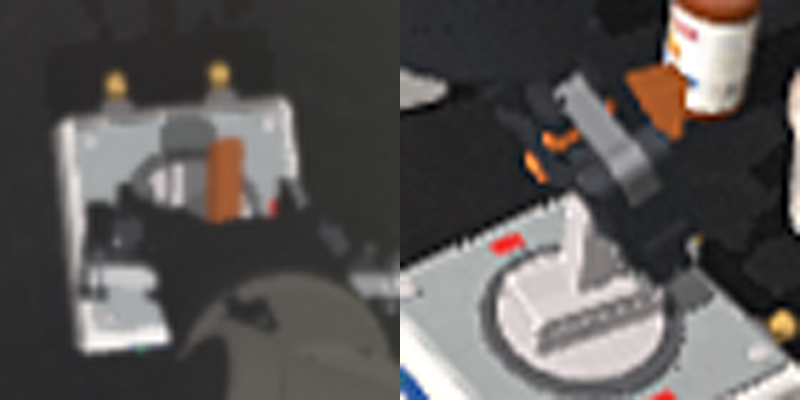

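The side view shows the foot flat on the head at about (590,310), with the shaft upright. I retract along the tool axis, then come straight above.

Call:
servo_tool:
  commands:
    - [[-0.02,0.001,0.04,0,0,0],[-0.05,0.003,0.1,0,0,0],[-0.08,0.005,0.165,0,0,0],[-0.105,0.006,0.216,0,0,0],[-0.08,0.004,0.22,0.005,0.09,0],[-0.05,0.002,0.22,0.01,0.18,0],[-0.025,0.001,0.22,0.015,0.27,0],[-0.0164,0.001,0.22,0.017,0.302,0],[-0.0164,0.001,0.22,0.017,0.302,0],[-0.0164,0.001,0.22,0.017,0.302,0]]

```text
time: 10.9
eef_pos: [0.5804, -0.0224, 0.2046]
ee_rot: [-0.087, -3.14, -0.001]
force: [-0.3, -0.2, -0.7]
width: 0.0599
grip_force: 0.0
```

Run:
```python
from station import arm
from h import *
from meas import masks
s=arm.read_state(); p,R=now(s); print(s["time"],p,R[:,1],R[:,2],s["qpos"])
print("down",row(p,R,[.581,-.0226,.115],Rt(-3.2,0)))
for c in("top","side"):
    im=arm.get_image(c)
    print(c,[[(l,round(d["score"],2),np.round(d["centre"],4)) for d in arm.place_of(c,l)][:2] for l in("key","key_wing")])
    cv2.imwrite(f"pics/st_{c}.png",im["color"][:,:,::-1])
i=im; u,v=proj(i,[.583,-.024,.1]).astype(int); w=np.ascontiguousarray(cv2.resize(i["color"][v-40:v+40,u-50:u+50,::-1],None,fx=6,fy=6,interpolation=cv2.INTER_CUBIC))
o=np.array([.581,-.0226,.0495]);K=Ro.from_euler('z',-3.2,degrees=True).as_matrix();off=np.array([u-50,v-40])
wire(w,i,box(o,K,.048,.024,0,.017),off,6,(0,255,0)); wire(w,i,box(o,K,.052,.012,.074,.1),off,6,(255,255,0)); cv2.imwrite("pics/st.png",w)
```

```text
10.9 [ 0.58044446 -0.02239605  0.20457657] [5.55699932e-02 9.98454664e-01 5.08987812e-04] [-5.86444098e-04  5.42414557e-04 -9.99999681e-01] [-1.70709564e-01  4.65774177e-01  1.40644857e+00  4.55343334e-04
  1.27004000e+00 -1.68604244e+00]
down [0.0011, -0.0004, -0.1792, -0.0004, -0.0004, -0.0002]
top [[('key', 0.45, array([ 0.5792, -0.02  ,  0.0498]))], [('key_wing', 0.53, array([ 0.58  , -0.0216,  0.1311]))]]
side [[('key', 0.86, array([ 0.5776, -0.0223,  0.0474]))], [('key_wing', 0.64, array([ 0.5878, -0.0238,  0.1371]))]]
```

View pics/st.png

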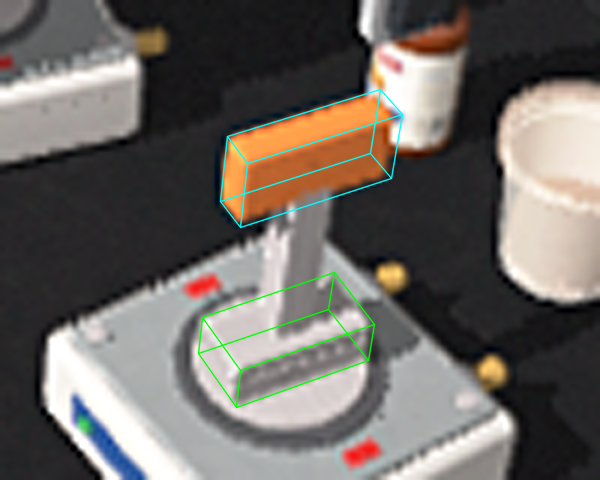

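The key stands seated: its wire model at (.581, -.0226, .0495) matches foot and wing to within a pixel. I go down and grasp.

Call:
servo_tool:
  commands:
    - [[0.001,-0.0004,-0.05,0,0,0],[0.001,-0.0004,-0.1,0,0,0],[0.001,-0.0004,-0.14,0,0,0],[0.001,-0.0004,-0.17,0,0,0],[0.001,-0.0004,-0.18,0,0,0],[0.001,-0.0004,-0.18,0,0,0]]

```text
time: 11.8
eef_pos: [0.5811, -0.0227, 0.1151]
ee_rot: [-0.088, -3.139, -0.001]
force: [-0.5, -0.2, -0.4]
width: 0.0601
grip_force: 0.0
```

Call:
servo_tool:
  commands:
    - [[0,0,0,0,0,0],[0,0,0,0,0,0],[0,0,0,0,0,0],[0,0,0,0,0,0],[0,0,0,0,0,0],[0,0,0,0,0,0],[0,0,0,0,0,0]]
  gripper: 0
  force: 60

```text
time: 12.5
eef_pos: [0.5819, -0.0228, 0.1162]
ee_rot: [0.087, 3.139, 0.0]
force: [-0.8, 0.4, 5.7]
width: 0.0111
grip_force: 59.0
```

Call:
servo_tool:
  commands:
    - [[0,0,0,0,0,-0.05],[0,0,0,0,0,-0.1],[0,0,0,0,0,-0.16],[0,0,0,0,0,-0.22],[0,0,0,0,0,-0.28],[0,0,0,0,0,-0.34],[0,0,0,0,0,-0.4],[0,0,0,0,0,-0.45],[0,0,0,0,0,-0.5],[0,0,0,0,0,-0.5]]

```text
time: 13.5
eef_pos: [0.5819, -0.0232, 0.1161]
ee_rot: [1.234, 2.887, 0.0]
force: [-0.9, -0.4, 5.6]
width: 0.0114
grip_force: 59.2
```

Run:
```python
from station import arm
from h import *
s=arm.read_state(); p,R=now(s); print(s["time"],p,R[:,1],R[:,2],s["force"],s["wrist_torque"],s["width"],s["grip_force"])
```

```text
13.5 [ 0.58187916 -0.02321011  0.11614106] [7.22809046e-01 6.91047451e-01 7.08872999e-04] [ 1.42610510e-03 -4.65857253e-04 -9.99998875e-01] [-0.93205783 -0.3723004   5.55614003] [-0.27848399  0.17138802 -0.05106261] 0.011417650414798567 59.21142196515575
```

The wrist torque is about 0.05 N m, so the screw is turning. I continue to the stop.

Call:
servo_tool:
  commands:
    - [[0,0,0,0,0,-0.06],[0,0,0,0,0,-0.12],[0,0,0,0,0,-0.18],[0,0,0,0,0,-0.24],[0,0,0,0,0,-0.3],[0,0,0,0,0,-0.36],[0,0,0,0,0,-0.42],[0,0,0,0,0,-0.46],[0,0,0,0,0,-0.48],[0,0,0,0,0,-0.48]]

```text
time: 14.5
eef_pos: [0.5816, -0.0234, 0.1162]
ee_rot: [2.171, 2.269, 0.0]
force: [-1.8, -2.8, 6.4]
width: 0.0115
grip_force: 59.3
```

Run:
```python
from station import arm
from h import *
s=arm.read_state(); p,R=now(s); print(s["time"],p,np.degrees(np.arctan2(-R[0,1],R[1,1])),s["force"],s["wrist_torque"],s["qpos"][5],s["grip_force"])
```

```text
14.5 [ 0.58156363 -0.02335825  0.11616647] -87.46194707605771 [-1.81232849 -2.77107377  6.43021265] [-0.343629    0.41195973 -0.03952697] -0.2153661320092494 59.338433160446584
```

Call:
servo_tool:
  commands:
    - [[0,0,0,0,0,-0.01],[0,0,0,0,0,-0.02],[0,0,0,0,0,-0.03],[0,0,0,0,0,-0.04],[0,0,0,0,0,-0.04]]

```text
time: 15.0
eef_pos: [0.5815, -0.0234, 0.1162]
ee_rot: [2.237, 2.204, 0.0]
force: [-2.0, -2.2, 6.4]
width: 0.0117
grip_force: 59.4
```

Run:
```python
from station import arm
from h import *
s=arm.read_state(); p,R=now(s); print(s["time"],p,np.degrees(np.arctan2(-R[0,1],R[1,1])),s["force"],s["wrist_torque"],s["qpos"][5],s["grip_force"])
```

```text
15.0 [ 0.58152909 -0.02337741  0.11615914] -90.87304518871466 [-1.98647313 -2.24924039  6.36884793] [-0.45844952  0.44090598 -0.06379016] -0.15582126416356465 59.362169578671455
```

Call:
servo_tool:
  commands:
    - [[0,0,0,0,0,-0.01],[0,0,0,0,0,-0.02],[0,0,0,0,0,-0.03],[0,0,0,0,0,-0.03]]

```text
time: 15.4
eef_pos: [0.5815, -0.0234, 0.1162]
ee_rot: [2.286, 2.153, 0.0]
force: [-1.7, -2.1, 7.6]
width: 0.0115
grip_force: 59.4
```

Run:
```python
from station import arm
from h import *
s=arm.read_state(); p,R=now(s); print(s["time"],p,np.degrees(np.arctan2(-R[0,1],R[1,1])),s["force"],s["wrist_torque"],s["qpos"][5],s["grip_force"])
```

```text
15.4 [ 0.58149351 -0.02335692  0.11617427] -93.45115123455622 [-1.68787253 -2.14850578  7.63648384] [-0.44615082  0.46532398  0.0012882 ] -0.1107890054860525 59.36978168785572
```

I back off a few degrees to free the pocket, lift, and look at the bar.

Call:
servo_tool:
  commands:
    - [[0,0,0,0,0,0.02],[0,0,0,0,0,0.04],[0,0,0.01,0,0,0.04],[0,0,0.03,0,0,0.04],[0,0,0.08,0,0,0.04],[0,0,0.15,0,0,0.04],[-0.08,0.02,0.19,0,0,0.04],[-0.17,0.06,0.2,0,0,0.04],[-0.26,0.12,0.2,0,0,0.04],[-0.3,0.18,0.2,0,0,0.04]]

```text
time: 16.4
eef_pos: [0.4284, 0.0676, 0.2159]
ee_rot: [-2.223, -2.219, 0.0]
force: [2.1, 1.0, -1.6]
width: 0.0112
grip_force: 59.4
```

Run:
```python
from station import arm
from meas import *
np.set_printoptions(precision=4,suppress=True)
s=arm.read_state(); p,R=now(s); print(s["time"],p,s["force"],s["width"],s["qpos"])
ims=[arm.get_image(c) for c in("top","side")]
for im in ims:
    try: print(module(im,.582,-.0235))
    except Exception as e: print(e)
v=[rect(ims[0],.582,-.0235,.0495,.13,.13,380), rect(ims[1],.582,-.0235,.0495,.13,.13,380)]
cv2.imwrite("pics/lock.png",np.vstack([np.hstack(v),cv2.resize(np.hstack([ims[0]["color"][170:300,160:360,::-1],ims[1]["color"][150:280,130:330,::-1]]),(760,220))]))
```

```text
16.4 [0.4284 0.0676 0.2159] [ 2.078   1.0248 -1.5541] 0.011196528536850037 [-0.0207  0.1898  1.7809  0.0003  1.1714 -0.0188]
{'marks mid': array([ 0.5829, -0.0265]), 'yaw': np.float64(4.390683134950043), 'dist': np.float64(0.08213370371293058), 'bar': (array([ 0.5829, -0.0258]), np.float64(-84.73778526630664), array([0.0046, 0.0272]), 5583)}
{'marks mid': array([ 0.5808, -0.0217]), 'yaw': np.float64(4.348140909477132), 'dist': np.float64(0.08211265135361819), 'bar': (array([ 0.5791, -0.0244]), np.float64(-87.2318413546381), array([0.009 , 0.0306]), 12440)}
```

View pics/lock.png

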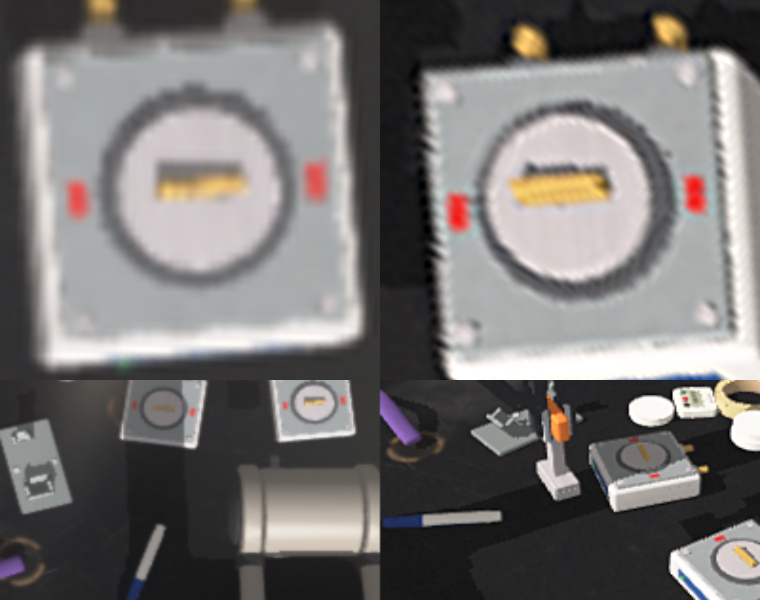

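The locked view shows module_a's bar at about (200,185), in line with both red marks: -84.7° and -87.2° against a mark line of -85.6°. The key is in the gripper. Now I lower it onto the free worktop here.

Call:
servo_tool:
  commands:
    - [[0,0,-0.05,0,0,0],[0,0,-0.12,0,0,0],[0,0,-0.19,0,0,0],[0,0,-0.24,0,0,0],[0,0,-0.27,0,0,0],[0,0,-0.285,0,0,0],[0,0,-0.291,0,0,0],[0,0,-0.294,0,0,0],[0,0,-0.294,0,0,0],[0,0,-0.294,0,0,0]]

```text
time: 17.5
eef_pos: [0.4319, 0.0673, 0.069]
ee_rot: [2.221, 2.221, 0.002]
force: [0.1, -0.4, -1.9]
width: 0.0112
grip_force: 59.3
```

Call:
servo_tool:
  commands:
    - [[0,0,-0.002,0,0,0],[0,0,-0.004,0,0,0],[0,0,-0.005,0,0,0],[0,0,-0.005,0,0,0]]

```text
time: 17.9
eef_pos: [0.4318, 0.0673, 0.0666]
ee_rot: [2.221, 2.221, 0.002]
force: [-1.8, 1.0, 8.1]
width: 0.0116
grip_force: 60.8
```

Contact (8 N) at the expected height. I release, then rise straight up.

Call:
servo_tool:
  commands:
    - [[0,0,0,0,0,0],[0,0,0,0,0,0],[0,0,0,0,0,0],[0,0,0,0,0,0],[0,0,0,0,0,0],[0,0,0,0,0,0]]
  gripper: 0.7

```text
time: 18.5
eef_pos: [0.4314, 0.0673, 0.0658]
ee_rot: [-2.221, -2.221, -0.001]
force: [0.5, -0.2, 0.2]
width: 0.0601
grip_force: 0.0
```

Call:
servo_tool:
  commands:
    - [[0,0,0.03,0,0,0],[0,0,0.08,0,0,0],[0,0,0.16,0,0,0],[0,0,0.24,0,0,0],[0,0,0.32,0,0,0],[0,0,0.36,0,0,0],[0,0,0.36,0,0,0],[0,0,0.36,0,0,0]]

```text
time: 19.3
eef_pos: [0.4311, 0.0673, 0.2455]
ee_rot: [-2.221, -2.221, -0.0]
force: [0.0, 1.2, -0.8]
width: 0.0604
grip_force: 0.0
```

Run:
```python
from station import arm
from h import *
s=arm.read_state(); print(s["time"],s["eef_pos"],s["force"],s["width"])
for c in("side","top"):
    im=arm.get_image(c); print(c,[[(l,round(d["score"],2),np.round(d["centre"],4)) for d in arm.place_of(c,l)][:2] for l in("key","key_wing","blue_cap","dish","amber_bottle")])
    if c=="side": cv2.imwrite("pics/end.png",cv2.resize(im["color"][100:340,130:400,::-1],(675,600)))
```

```text
19.3 [0.43114858 0.06726081 0.24545402] [ 0.00453677  1.23216217 -0.78014165] 0.06037032881463541
side [[('key', 0.61, array([ 0.43  ,  0.0696, -0.0036]))], [('key_wing', 0.58, array([0.4339, 0.0682, 0.0878]))], [('blue_cap', 0.73, array([ 0.4111, -0.0432,  0.0025]))], [('dish', 0.61, array([ 0.6637,  0.3271, -0.0049]))], [('amber_bottle', 0.74, array([ 0.7181,  0.0899, -0.    ]))]]
top [[], [], [], [('dish', 0.92, array([ 0.6636,  0.328 , -0.0011]))], [('amber_bottle', 0.67, array([0.7216, 0.0872, 0.0014])), ('amber_bottle', 0.58, array([0.5827, 0.1892, 0.0011]))]]
```

View pics/end.png

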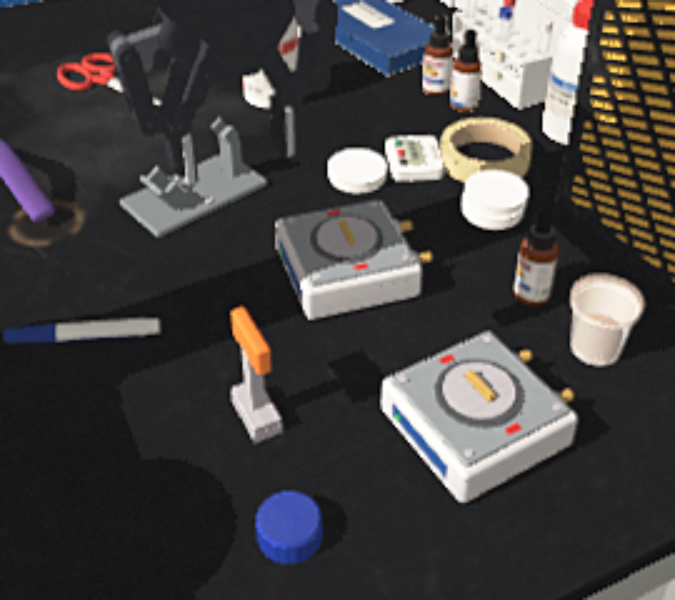

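The final view shows the key upright at about (255,375), clear of everything. Both bars line up with their red marks at (480,388) and (347,233), and the dish, cap and bottle are unmoved.

```bash
python3 -c "
from station import arm
print(arm.hand_in())"
```

```text
the job is handed in; nothing more can be done
None
```

The job is handed in: module_a's screw is turned to its red marks, the key stands upright and released on the clear worktop, and the locked screw, dish, blue cap and amber bottle are undisturbed. It took about 19 s of the 61 s allowed, and the hand-in returned no verdict.

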